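Load a lens blank into the sprung diameter gauge

ROBOT

A 7-joint arm with a two-finger parallel gripper is mounted at the origin on a cart in front of the work surface, level with it; the furniture and walls round the work are solid. World frame = base frame: x ahead of the robot, y to its left, z up, the work surface at z = 0. Lengths are in m, angles in rad, forces in N, time in s.
With the tool pointing down it reaches from about 0.35 to 0.9 m from the base axis. Payload 8.1 kg.
Tool frame: the origin (TCP) lies at the very end of the fingers, on their centre line; the grasp point (between the pads) lies r.grip_point_offset behind it (r.grip_point_offset is the distance from the TCP to the grasp point, in m); z points along the fingers, y is the line along which they close (so a half turn about z gives the same grasp; the last joint's range is limited). The gripper opens to 92 mm and grips with 3 to 60 N. Pads are 19 mm wide; open, the fingers measure 130 mm over their backs; the gripper's body (75 mm by 190 mm) begins 47 mm behind the grasp point.
Start: joints at [1.233, 0.434, 0.025, 1.573, -0.012, 1.134, -0.075], TCP at [0.145, -0.608, 0.227] pointing down, gripper open.
Joint ranges: [-2.62, 2.62], [-0.44, 2.09], [-1.27, 1.32], [0.08, 2.57], [-1.32, 4.46], [0.12, 2], [-2.74, 2.74]. Speed limits (rad/s): [2.22, 2.22, 3.01, 3.01, 3.14, 3.14, 3.14].

INTERFACE

Orientations are given as a unit quaternion [w, x, y, z].
In Python, from workcell import r, gripper_open, grasp, sense, read_camera gives the robot as it stands. Calls block until the motion is done:
- r.move_to(position, orientation): joint-space move of the TCP to a pose.
- r.servo_line(position, rot=None, v=0.15, until_force=None): straight line of the TCP; rot=None keeps the orientation; v is the mean speed in m/s. With until_force (N) it stops when the force on the tool has changed by that much, and returns True; else False.
- r.move_j(angles): joint-space move.
- gripper_open() and grasp(effort=None): open the fingers fully, or close them until they stop; effort is the grip in N (None keeps the last).
- r.wait(seconds).
- r.inverse_kinematics(position, orientation): joint angles nearest the present ones, or None.
- sense(): the state.
- read_camera(name): name is "scene" or "side" or "wrist"; returns a dict with "pixels" (420x560x3 uint8, red, green, blue), "intrinsics" (3x3 intrinsics, pixels), "view" (4x4, takes a point from world to camera coordinates). Camera axes: x right, y up, looking along -z (the intrinsics and any distortion apply to the point x, -y, -z); pixel columns grow to the right and rows downward; lengths in m; the calibration is good to about 2 mm. A picture is of the moment at which its call begins. There is no depth.
A pose or a line that the arm cannot do raises r.PlanningError and nothing moves.
- r.job_done(): hands the job in; it is judged then, once.
The state is a dict: "time": time; "joints": joint angles; "joint_velocities": joint speeds; "joint_torque": joint torques, N m; "ee_pos": TCP position; "eef_rot": TCP orientation; "ft_force": force on the tool from outside, world axes, zero at the start; "moment": the same for the moment, N m; "width": finger opening in m; "grip_force": force on a finger pad.
Only numpy, scipy, OpenCV 4.12 (cv2) and the standard library are available. Lean on these libraries where they do the work, as an engineer would, in place of code of your own. Each camera call takes 0.05 s, during which the arm holds its last target. There are 200 camera calls.

TASK

Pull the red knob of the sprung gauge out along its slot and park it in the notch beside the orange tab, so that the jaw stays open by itself. Then lay the lens blank from the wooden board flat on the white bed between the jaws, take the knob out of the notch and ease the jaw back until the spring clamps the blank against the fixed jaw; never let the jaw snap shut, set the blank down gently rather than drop it, and leave the mug and the caliper where they are.

Things in the scene. Friction and masses are not known exactly. Their poses are not given: they have to be found in the camera images.
- gauge: Bench gauge fixed to the worktop, grey base plate 290 x 130 x 12 mm. Origin on the worktop, z up; +x points to the fixed-jaw end, -x to the red-knob end (roughly towards the robot). Fixed jaw: 44 mm wide, face at x = 105 mm, top at 46 mm. Moving jaw: 54 mm wide in y, 17 mm thick, top at 49 mm, face at x = 55 mm - jaw.
- jaw (a joint): Travel of the sprung moving jaw and knob, m: 0 = home (50 mm between the jaws), grows as the knob is pulled along the gauge's -x, to 0.081 at most; the gap is 50 mm + this. A spring pulls it home with 5.4 N at 0, 10.3 N at 0.081. Parked in the three notches it reads about 0.029, 0.050 or 0.071; closed on the blank about 0.016.
- knob (a joint): Sideways place of the knob on its carriage, m: 0 = in the straight channel, 0.020 = fully in a notch (towards the gauge's +y). Light friction (about 1 N), no spring.
- knob_grip (a point): Grip point of the red knob, a rounded upright block 24 x 24 mm in x and y, from 42 to 82 mm above the worktop; the point is on its axis, 66 mm up. In the gauge frame x = -55 mm - jaw, y = knob. It does not turn.
- orange_notch (a point): Where the knob's axis stands when parked in the notch beside the orange tab (66 mm up; 3 mm to the +x side of the notch's middle, because the spring pulls the pin to that side). Which of the three notches has the orange tab varies.
- tab_orange: Flat orange tab, 14 x 20 x 5 mm, on the gate plate's +y edge, in line with one notch; origin under its middle. The other two notches have grey tabs of the same size.
- bed (a point): On top of the white bed (30 mm above the worktop), where the blank's centre ends up when clamped against the fixed jaw: gauge frame x = 71.5 mm, y = 0. The bed is 40 mm wide in y and runs from x = -28 to 105 mm; beside it there is 18 mm of free height over the base plate.
- blank: Pale grey-green round lens blank, 67 mm in diameter, edge 4 mm high, domed to 10 mm, 22 g; origin at the centre of its underside. At first it lies centred on a round black rubber rest (48 mm across, 14 mm high, fixed on the wooden board), so its underside is 32 mm above the worktop and its rim overhangs the rest by 9 mm or more all round.
- board: Small beech board, 150 x 174 x 18 mm, fixed on the worktop; origin under its centre, its top is 18 mm above the worktop.
- mug: Spotted white mug, 93 mm tall, standing on the worktop behind the board; must not be disturbed.
- gate (a point): Middle of the outer (-x) end of the straight channel in the blue gate plate (its top 36 mm up): gauge frame x = -136 mm, y = 0. The slot is a comb: a channel along x at y = 0, with three notches on its +y side, 16 mm wide, centres at x = -88, -109, -130 mm. An 8 mm pin under the knob runs in it. Teeth between the notches start at y = 8 mm: the knob passes along the channel only at y below 4 mm.
- caliper: Steel vernier caliper lying flat between gauge and board, 214 mm long (its own y axis), 79 mm wide, 11 mm high; must not be disturbed.
- lensmeter_front (a point): Middle of the front foot edge, on the worktop, of the tall white lensmeter (a fixed bench instrument with a screen, about 0.42 m high and 0.2 m wide in y, it reaches back from this point). It stands between the board and the gauge: carry things past its front, not through it.
Mind the look-alikes: they are no part of the job. Of the things that look like the blank, the largest one is meant.

How it is judged:
On the way, in this order (a step that is already met when the one before it is completed fails the run):
1. the knob is parked in the notch beside the orange tab and let go (horizontal distance between knob_grip and orange_notch below 0.007 m and contact force between the fingers and gauge below 0.3 N), for 0.3 s.
2. the blank lies flat on the bed between the open jaws, let go, with the knob still parked (horizontal distance between knob_grip and orange_notch below 0.007 m and contact force between the fingers and blank below 0.1 N and x of blank in the frame of gauge between 0.005 and 0.075 m and y of blank in the frame of gauge between -0.018 and 0.018 m and z of blank in the frame of gauge between 0.027 and 0.034 m and angle between blank's own z axis and vertical below 0.1 rad), for 0.3 s.
At the end, for the whole second after the job is handed in: The spring holds the blank between the jaws: jaw travel 13 to 22 mm, clamping force over 4 N, the blank flat on the bed (within 0.15 rad and 6 mm of height), its centre within 19 mm of the clamped place, everything at rest (value of joint jaw between 0.013 and 0.022 m and contact force between gauge and blank above 4 N and horizontal distance between blank and bed below 0.019 m and height (world z) of blank between 0.026 and 0.036 m and angle between blank's own z axis and vertical below 0.15 rad and linear speed of blank below 0.02 m/s and velocity of joint jaw between -0.01 and 0.01 m/s); the robot touches nothing.
It fails at once if the jaw snaps shut (below 27 mm of travel it closes faster than 0.25 m/s) (velocity of joint jaw below -0.25 m/s and value of joint jaw below 0.027 m).
It fails at once if the blank is dropped (moves faster than 0.6 m/s with no finger on it) (linear speed of blank above 0.6 m/s and contact force between the fingers and blank below 0.05 N).
It fails at once if the mug or the caliper is moved (more than 25 mm) (distance of any of mug, caliper from where it was at the start of the episode above 0.025 m).
It also fails if it takes over 69 s, if anything falls off the work surface, if the arm or the gripper's body presses on something with over 40 N, if the wrist force passes 120 N, or if a joint passes its speed limit or range.

## Working session

There is one attempt and no reset: what is moved stays moved. The work goes in short steps, each a Python script; the robot and the scene stay as the last script left them, time stands still between calls to the robot, and variables do not carry over. Pictures are saved under pics/ and viewed, at most 10 in all, crops included, and the job is handed in when it is done.

```bash
mkdir -p pics; ls; python3 - <<'E'
from workcell import r, sense, read_camera
import cv2, numpy as np, pickle
d={}
for n in("scene","side","wrist"):
    c=read_camera(n); d[n]=c
    cv2.imwrite(f"pics/{n}0.png",c["pixels"][:,:,::-1])
    print(n,[k for k in c],np.round(c["intrinsics"],1).tolist(),np.round(np.linalg.inv(c["view"]),3).tolist())
pickle.dump(d,open("c0.pkl","wb"))
s=sense();print(s["time"],s["ee_pos"],s["eef_rot"],s["width"],r.grip_point_offset,s["ft_force"])
E
```

```text
pics
scene ['pixels', 'intrinsics', 'view'] [[443.3, 0.0, 277.4], [0.0, 443.3, 214.9], [0.0, 0.0, 1.0]] [[0.98, 0.169, -0.104, 0.379], [-0.198, 0.869, -0.453, -0.509], [0.014, 0.464, 0.886, 1.456], [0.0, 0.0, 0.0, 1.0]]
side ['pixels', 'intrinsics', 'view'] [[467.1, 0.0, 274.2], [0.0, 467.1, 211.6], [0.0, 0.0, 1.0]] [[0.086, 0.692, -0.717, -0.416], [-0.996, 0.061, -0.061, 0.115], [0.002, 0.72, 0.694, 1.028], [0.0, 0.0, 0.0, 1.0]]
wrist ['pixels', 'intrinsics', 'view'] [[361.2, 0.0, 278.6], [0.0, 361.2, 210.2], [0.0, 0.0, 1.0]] [[0.234, 0.925, 0.298, 0.226], [-0.972, 0.223, 0.07, -0.589], [-0.002, -0.306, 0.952, 0.383], [0.0, 0.0, 0.0, 1.0]]
0.15 [ 0.14528255 -0.60748256  0.22612836] [-5.88073557e-04  9.93119790e-01  1.17101335e-01 -1.18020491e-04] 0.09175898302797582 0.0188 [-0.38904339 -0.27533082 -0.13319005]
```

View pics/scene0.png

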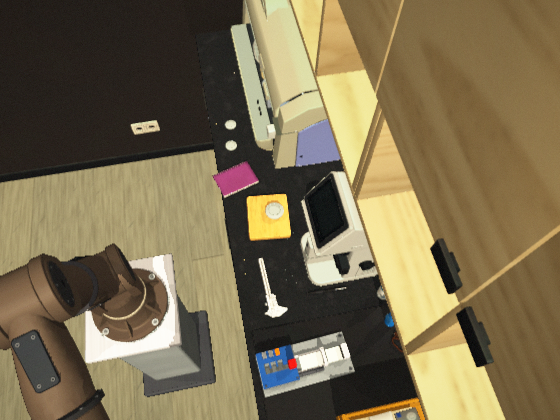

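View pics/side0.png

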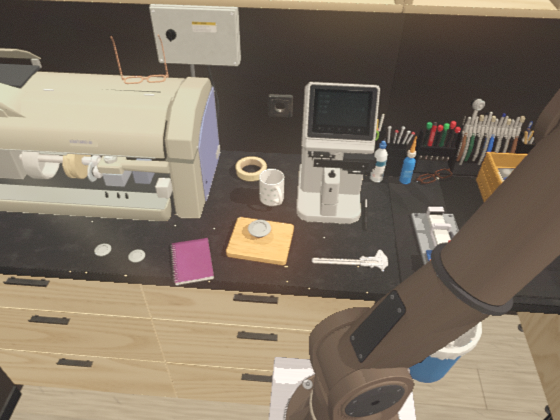

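The scene view shows the gauge at about (305,362): blue plate on the left, red knob at (292,364), orange tab at about (277,352). The board is at (269,217) with a disc on it at (274,210). The look-alike discs are at (231,125) and (231,146). The side view shows the same disc on the board at (260,230), the look-alikes at (103,250) and (137,256), and the mug at (272,187). The board disc is the only one on a rest on the wooden board, and it is the largest. I'll confirm this in an enlarged crop.

```bash
python3 - <<'E'
import cv2, numpy as np
s=cv2.imread("pics/scene0.png");d=cv2.imread("pics/side0.png");w=cv2.imread("pics/wrist0.png")
f=lambda im,x,y,a,b:cv2.resize(im[y:y+b,x:x+a],(400,300),interpolation=cv2.INTER_CUBIC)
m=np.vstack([np.hstack([f(s,250,325,112,84),f(s,222,180,80,60)]),np.hstack([f(d,216,180,100,75),cv2.resize(w,(400,300))])])
cv2.imwrite("pics/m1.png",m)
E
```

```text
(no output)
```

View pics/m1.png

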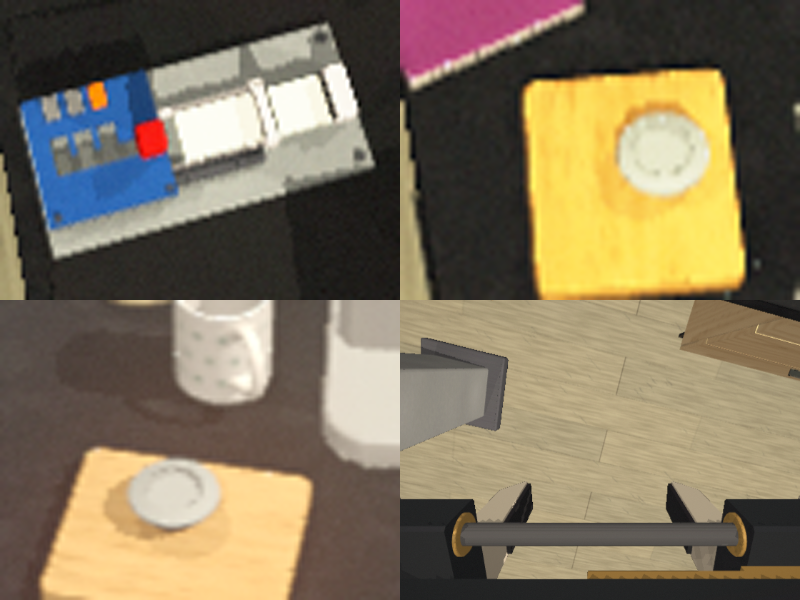

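The crop confirms it. The orange tab is in line with the notch nearest the knob (scene about (277,352)). The blank is the disc on the dark rest on the board, scene (275,210). Next I'll get coarse positions and then look from close by.

```bash
cat > h.py <<'E'
import cv2, numpy as np, pickle
def ray(c,u,v):
    T=np.linalg.inv(c["view"]);K=c["intrinsics"]
    d=T[:3,:3]@np.array([(u-K[0,2])/K[0,0],-(v-K[1,2])/K[1,1],-1.]);return T[:3,3],d/np.linalg.norm(d)
def plane(c,u,v,z):
    o,d=ray(c,u,v);return o+d*(z-o[2])/d[2]
def cross(obs):
    """least-squares point from [(cam,u,v),..]; returns point, residual distances"""
    A=0;b=0;L=[]
    for c,u,v in obs:
        o,d=ray(c,u,v);P=np.eye(3)-np.outer(d,d);A=A+P;b=b+P@o;L.append((o,P))
    p=np.linalg.solve(A,b);return p,[np.linalg.norm(P@(p-o)) for o,P in L]
def blobs(c,lo,hi,n=1,amin=20,roi=None):
    h=cv2.cvtColor(c["pixels"],cv2.COLOR_RGB2HSV);m=cv2.inRange(h,np.array(lo),np.array(hi))
    if roi: k=np.zeros_like(m);x0,y0,x1,y1=roi;k[y0:y1,x0:x1]=1;m=m*k
    cs=sorted(cv2.findContours(m,cv2.RETR_EXTERNAL,cv2.CHAIN_APPROX_NONE)[0],key=cv2.contourArea,reverse=True)
    return [q for q in cs[:n] if cv2.contourArea(q)>=amin]
def cen(q):
    m=cv2.moments(q);return m["m10"]/m["m00"],m["m01"]/m["m00"]
def down(yaw):
    """tool z down, tool y axis along world (cos yaw, sin yaw)"""
    from scipy.spatial.transform import Rotation as R
    y=np.array([np.cos(yaw),np.sin(yaw),0]);z=np.array([0,0,-1.]);x=np.cross(y,z)
    q=R.from_matrix(np.c_[x,y,z]).as_quat();return q[[3,0,1,2]]
E
python3 - <<'E'
from h import *
from workcell import r, sense
d=pickle.load(open("c0.pkl","rb"));S=d["scene"];D=d["side"]
k=cen(blobs(S,(0,180,100),(6,255,255),roi=(280,340,310,385),amin=5)[0]);K=plane(S,*k,.08);print("knob",k,K)
for n,uv in dict(nearleft=(256,352.5),farleft=(265,397),farright=(354,371),nearright=(341.5,331.5)).items(): print(n,plane(S,*uv,.012))
B,e=cross([(S,274.5,210.5),(D,260,230)]);print("blank",B,e)
for uv in((265,396),(355,371)):print(plane(S,*uv,.012))
G=plane(S,310,362,.012);
for p,nm in((K,"K"),(B,"B")):
  for y in np.radians(np.arange(-180,180,30)):
    q=r.inverse_kinematics([p[0],p[1],.25],down(y));q2=r.inverse_kinematics([p[0],p[1],.03],down(y));print(nm,round(np.degrees(y)),None if q is None else np.round(q,2),q2 is not None)
E
```

```text
knob (291.8796296296296, 363.47222222222223) [ 0.48327947 -0.30483708  0.08      ]
nearleft [ 0.38425042 -0.23991283  0.012     ]
farleft [ 0.38788758 -0.37397389  0.012     ]
farright [ 0.67335889 -0.35465436  0.012     ]
nearright [ 0.66735658 -0.22907737  0.012     ]
blank [0.53868817 0.23928706 0.02525061] [np.float64(0.0023142146813871986), np.float64(0.002314214681387203)]
[ 0.38840971 -0.37120871  0.012     ]
[ 0.67641819 -0.35526686  0.012     ]
K -180 [ 0.32  0.33  0.2   1.69 -0.07  1.13 -2.6 ] True
K -150 [ 0.4   0.33  0.09  1.68 -0.03  1.14 -2.12] True
K -120 [ 0.48  0.33 -0.01  1.67  0.    1.14 -1.63] True
K -90 [ 0.54  0.33 -0.1   1.67  0.04  1.14 -1.14] True
K -60 [ 0.61  0.34 -0.19  1.66  0.07  1.15 -0.64] True
K -30 [ 0.69  0.35 -0.3   1.65  0.11  1.15 -0.16] True
K 0 [ 0.77  0.37 -0.41  1.65  0.16  1.16  0.32] True
K 30 [ 0.84  0.38 -0.51  1.64  0.2   1.17  0.81] True
K 60 [ 0.9   0.4  -0.6   1.64  0.24  1.18  1.3 ] True
K 90 [ 0.97  0.42 -0.7   1.63  0.29  1.2   1.77] True
K 120 [ 1.18  0.54 -1.06  1.62  0.49  1.28  2.12] True
K 150 [-0.29  0.52  1.16  1.73 -0.51  1.23 -2.67] True
B -180 [ 0.17  0.57 -1.06  1.57  0.51  1.3   2.18] True
B -150 [-1.24  0.56  1.16  1.69 -0.54  1.26 -2.58] True
B -120 [-1.04  0.42  0.77  1.67 -0.32  1.17 -2.29] True
B -90 [ 0.14  0.54 -0.99  1.57  0.47  1.28 -2.49] True
B -60 [ 0.13  0.54 -0.98  1.57  0.46  1.28 -1.96] True
B -30 [ 0.19  0.58 -1.09  1.57  0.53  1.31 -1.5 ] True
B 0 [ 0.18  0.58 -1.09  1.57  0.53  1.31 -0.97] True
B 30 [ 0.19  0.58 -1.09  1.57  0.53  1.31 -0.45] True
B 60 [ 0.18  0.58 -1.08  1.57  0.52  1.31  0.08] True
B 90 [ 0.18  0.58 -1.08  1.57  0.52  1.31  0.6 ] True
B 120 [ 0.17  0.57 -1.06  1.57  0.51  1.3   1.14] True
B 150 [ 0.17  0.57 -1.06  1.57  0.51  1.3   1.66] True
```

```bash
python3 - <<'E'
from h import *
from workcell import r, sense, read_camera
yaw=np.radians(3.3)
V=[]
for i,(x,y) in enumerate([(0.46,-0.36),(0.56,-0.36)]):
    r.move_to([x,y,.24],down(yaw)); r.wait(.15); c=read_camera("wrist");V.append(c)
    cv2.imwrite(f"pics/g{i}.png",c["pixels"][:,:,::-1])
pickle.dump(V,open("cg.pkl","wb"))
cv2.imwrite("pics/g.png",np.hstack([cv2.resize(c["pixels"][:,:,::-1],(400,300)) for c in V]))
for n,lo,hi in(("red",(0,190,80),(5,255,255)),("or",(9,190,150),(20,255,255)),("blue",(100,150,60),(120,255,255))):
    Q=[blobs(c,lo,hi,2,amin=30) for c in V]
    for q in Q: print(n,[(np.round(cen(b),1),cv2.contourArea(b),np.round(cv2.minAreaRect(b)[1],1),cv2.boundingRect(b)) for b in q])
    if all(Q): print(cross([(c,*cen(q[0])) for c,q in zip(V,Q)]))
print(sense()["time"])
E
```

```text
red [(array([308.3, 117.9]), 182.5, array([27., 27.]), (297, 110, 28, 28))]
red [(array([198.5, 117.4]), 824.0, array([27., 33.]), (182, 104, 34, 28))]
(array([ 0.48252809, -0.30046531,  0.05978034]), [np.float64(0.0024264642869635646), np.float64(0.00242646428696365)])
or []
or [(array([165.6,  59.5]), 274.0, array([21., 15.]), (158, 49, 16, 22))]
blue [(array([261.5, 113.1]), 8341.0, array([112.1, 121. ]), (201, 54, 122, 114))]
blue [(array([158.6, 107.4]), 8495.0, array([113.2, 126.9]), (93, 48, 129, 114)), (array([551.3,  56.9]), 525.0, array([38., 18.]), (541, 36, 19, 39))]
(array([ 0.4387466 , -0.29750373,  0.03413993]), [np.float64(9.446610304446285e-06), np.float64(9.44661030437928e-06)])
2.5167
```

View pics/g0.png

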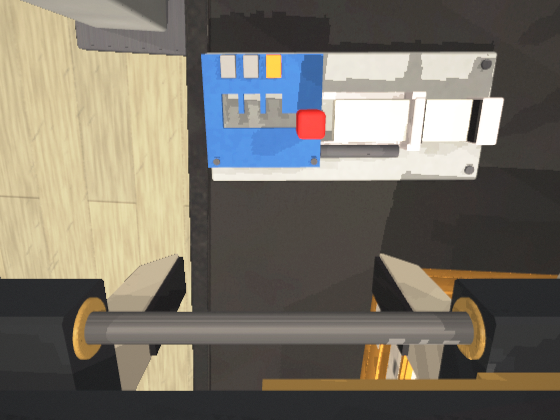

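The first wrist view shows the knob at (311,124), the orange tab at (274,66) and the plate's long edges at rows ~53 and ~180. My red and orange masks cut hues off, so I'll refine them and fit the plate edges for the yaw.

```bash
python3 - <<'E'
from h import *
V=pickle.load(open("cg.pkl","rb"))
lines={}
R=[];O=[]
for i,c in enumerate(V):
    h=cv2.cvtColor(c["pixels"],cv2.COLOR_RGB2HSV).astype(int);H,S,Vv=h[...,0],h[...,1],h[...,2]
    red=(((H<7)|(H>172))&(S>150)&(Vv>80)).astype(np.uint8);red[200:]=0
    org=((H>8)&(H<28)&(S>150)&(Vv>120)).astype(np.uint8);org[:, :130]=0;org[90:]=0;org[:,330:]=0
    def big(m):return max(cv2.findContours(m,cv2.RETR_EXTERNAL,cv2.CHAIN_APPROX_NONE)[0],key=cv2.contourArea)
    a,b=big(red),big(org);R.append((c,*cen(a)));O.append((c,*cen(b)))
    print(i,"red",cv2.boundingRect(a),cen(a),"or",cv2.boundingRect(b),cen(b))
    base=((Vv>85)&((S<60)|((H>95)&(S>120)))).astype(np.uint8);base[215:]=0
    base=cv2.morphologyEx(base,cv2.MORPH_OPEN,np.ones((3,3)))
    kx=R[-1][1]
    P=[]
    for u in range(int(kx+20),int(kx+145),2):
        v=np.nonzero(base[:,u])[0]
        if len(v)>20:P.append((u,v.min(),v.max()+1))
    P=np.array(P,float)
    for k in(1,2):
        X=np.array([plane(c,u,v-.5,.012)[:2] for u,v in P[:,[0,k]]])
        vx,vy,x0,y0=cv2.fitLine(X.astype(np.float32),cv2.DIST_HUBER,0,1e-4,1e-4).ravel()
        print("edge",k,np.degrees(np.arctan(vy/vx)),"y at x=.54:",y0+(.54-x0)*vy/vx)
print("knob",cross(R));print("orange",cross(O))
for c,u,v in R:print("knob@.066",plane(c,u,v,.066))
for c,u,v in O:print("or@.04",plane(c,u,v,.04))
E
```

```text
0 red (296, 110, 30, 29) (310.17795484727753, 123.92231075697211) or (266, 55, 15, 23) (273.1758304696449, 65.59392898052691)
edge 1 3.2057798 y at x=.54: -0.2344013
edge 2 3.8278196 y at x=.54: -0.3641536
1 red (181, 104, 35, 29) (198.3795871559633, 117.79109327217125) or (157, 49, 17, 23) (165.09650495565987, 59.945748565466864)
edge 1 3.6992226 y at x=.54: -0.23445557
edge 2 3.285598 y at x=.54: -0.3638716
knob (array([ 0.48394074, -0.30275816,  0.06642238]), [np.float64(3.299161260772587e-05), np.float64(3.299161260755522e-05)])
orange (array([ 0.44795141, -0.25450374,  0.03838787]), [np.float64(0.00021863198173060385), np.float64(0.00021863198173071452)])
knob@.066 [ 0.48397894 -0.30282179  0.066     ]
knob@.066 [ 0.48385166 -0.3027562   0.066     ]
or@.04 [ 0.44797758 -0.25439499  0.04      ]
or@.04 [ 0.44843426 -0.25482883  0.04      ]
```

```bash
cat >> h.py <<'E'
YAW=np.radians(3.5);GO=np.array([.5388,-.2994])
def gw(x,y,z):
    c,s=np.cos(YAW),np.sin(YAW);return [GO[0]+c*x-s*y,GO[1]+s*x+c*y,z]
def wg(p):
    c,s=np.cos(YAW),np.sin(YAW);d=np.array(p[:2])-GO;return np.array([c*d[0]+s*d[1],-s*d[0]+c*d[1],p[2]])
E
python3 - <<'E'
from h import *
from workcell import *
q=down(YAW);Z=.0475
def st(n):
    s=sense();print(n,round(s["time"],2),np.round(wg(s["ee_pos"])*1000,1),np.round(s["ft_force"],1),round(s["width"],4),round(s["grip_force"],1))
r.move_to(gw(-.055,0,.14),q);st("above")
print(r.servo_line(gw(-.055,0,Z),v=.1,until_force=8));st("down")
grasp(30);st("grip")
x0=wg(sense()["ee_pos"])
r.servo_line(gw(-.088,0,Z),v=.05);r.wait(.2);st("pulled")
r.servo_line(gw(-.088,.020,Z),v=.04);r.wait(.2);st("side")
c=read_camera("wrist");cv2.imwrite("pics/p.png",c["pixels"][:,:,::-1])
E
```

```text
above 3.12 [-55.4  -0.5 140.5] [-0.1 -0.8  1. ] 0.0917 0.0
False
down 4.2 [-54.5  -0.2  48.1] [0.3 0.2 0.2] 0.0918 0.0
grip 5.26 [-54.9  -0.   47.5] [-0.2 -0.5 -0.3] 0.024 30.0
pulled 6.27 [-86.1   0.3  47.5] [ 6.7  0.9 -7.5] 0.0239 30.0
side 7.12 [-86.2  20.1  47.5] [ 7.6 -0.7 -7.2] 0.0239 30.0
```

View pics/p.png

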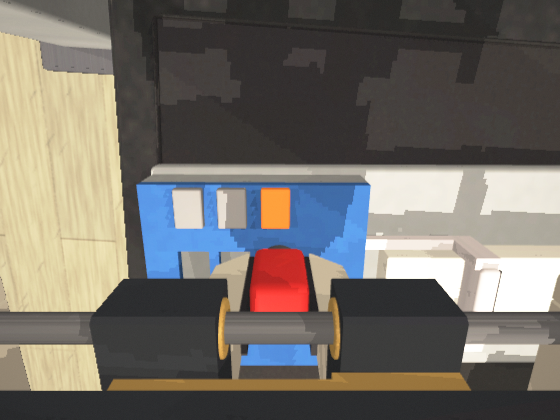

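The picture shows the knob (278,280) held, lined up with the orange tab (275,208). It moved 20 mm sideways freely, so the pin is in the notch. I'll ease it onto the notch side, release it, and then look at the board.

```bash
python3 - <<'E'
from h import *
from workcell import *
Z=.0475
def st(n):
    s=sense();print(n,round(s["time"],2),np.round(wg(s["ee_pos"])*1000,1),np.round(s["ft_force"],1),round(s["width"],4),round(s["grip_force"],1))
r.servo_line(gw(-.0855,.020,Z),v=.03);r.wait(.2);st("eased")
gripper_open();st("open")
r.servo_line(gw(-.0845,.020,.16),v=.15);r.wait(.1);st("up")
q=down(YAW);V=[]
r.move_to(gw(-.06,-.04,.24),q);r.wait(.15);c=read_camera("wrist");G=c
h=cv2.cvtColor(c["pixels"],cv2.COLOR_RGB2HSV).astype(int);H,S,v=h[...,0],h[...,1],h[...,2]
m=(((H<7)|(H>172))&(S>150)&(v>80)).astype(np.uint8);m[230:]=0
a=max(cv2.findContours(m,cv2.RETR_EXTERNAL,cv2.CHAIN_APPROX_NONE)[0],key=cv2.contourArea)
print("knob now",cen(a),wg(plane(c,*cen(a),.066))*1000)
# board, pass in front of the lensmeter
r.servo_line([.47,-.10,.26],v=.3)
for i,(x,y) in enumerate([(0.50,.17),(0.57,.17)]):
    r.move_to([x,y,.24],down(0)); r.wait(.15); V.append(read_camera("wrist"))
pickle.dump(V,open("cb.pkl","wb"))
cv2.imwrite("pics/b.png",np.vstack([V[0]["pixels"][:300,:,::-1],V[1]["pixels"][:300,:,::-1]]));print(sense()["time"])
E
```

```text
eased 7.62 [-83.8  20.1  47.5] [ 5.6 -0.5 -7.6] 0.0237 30.0
open 8.78 [-85.5  20.   47.5] [-0.  -1.1 -0.1] 0.0917 0.0
up 9.78 [-85.2  20.3 158.9] [-0.   0.6 -0.5] 0.0915 0.0
knob now (253.05331570830577, 122.2203128442388) [-83.98097984  20.11192231  66.        ]
13.2833
```

View pics/b.png

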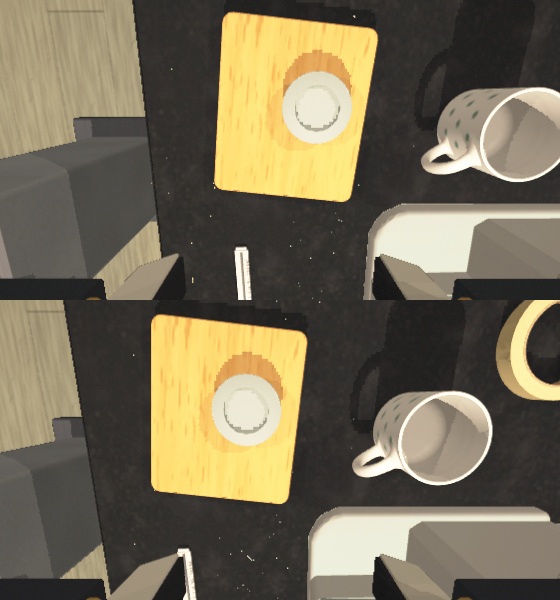

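Both wrist views show the blank on the board, at (317,107) and (246,110). The mug is well to its right (handle from about (425,160)), the lensmeter foot's corner is at about (370,210) and the tip of the caliper at (241,250). I'll fit the rim and check the clearances.

```bash
python3 - <<'E'
from h import *
from workcell import *
V=pickle.load(open("cb.pkl","rb"));ob=[]
for c,(u,v) in zip(V,[(317,107),(246,110)]):
    h=cv2.cvtColor(c["pixels"],cv2.COLOR_RGB2HSV);m=cv2.inRange(h,np.array((0,0,90)),np.array((180,75,255)))
    k=np.zeros_like(m);cv2.circle(k,(u,v),45,255,-1);m=cv2.morphologyEx(m&k,cv2.MORPH_OPEN,np.ones((3,3)))
    q=cv2.convexHull(max(cv2.findContours(m,cv2.RETR_EXTERNAL,cv2.CHAIN_APPROX_NONE)[0],key=cv2.contourArea))
    e=cv2.fitEllipse(q);print(e);ob.append((c,*e[0]))
    a=plane(c,e[0][0]-e[1][0]/2,e[0][1],.034);b=plane(c,e[0][0]+e[1][0]/2,e[0][1],.034);print("diam",np.linalg.norm(a-b),plane(c,*e[0],.034))
print("blank",cross(ob))
c=V[0];print("lens corner",plane(c,370,212,0),plane(c,450,206,0),"handle",plane(c,421,165,.04),"mugrim",plane(c,482,135,.093), "caliper tip",plane(c,241,247,.005))
B=cross(ob)[0]
for y in(-86.5,93.5,-60,-100,80,100,110):
    print(y,[None if (q:=r.inverse_kinematics(p,down(np.radians(y)))) is None else np.round(q,2).tolist() for p in([B[0],B[1],.021],gw(.0655,0,.02))])
E
```

```text
((316.55255126953125, 107.10086059570312), (69.03158569335938, 72.43279266357422), 21.854948043823242)
diam 0.0668212204303131 [0.53758838 0.23821661 0.034     ]
((245.9282989501953, 109.5673599243164), (69.01282501220703, 72.03460693359375), 161.93185424804688)
diam 0.06695872127086157 [0.53738898 0.23811214 0.034     ]
blank (array([0.53748087, 0.2382041 , 0.03507275]), [np.float64(4.920630873903551e-05), np.float64(4.9206308739045644e-05)])
lens corner [0.60649647 0.12006144 0.        ] [0.69812447 0.12714455 0.        ] handle [0.6430723  0.18254783 0.04      ] mugrim [0.66959074 0.21770244 0.093     ] caliper tip [0.45621305 0.07855171 0.005     ]
-86.5 [[-0.34, 0.63, -0.24, 1.85, 0.22, 0.69, -2.21], [0.51, 0.73, -0.21, 1.62, 0.19, 0.81, -1.29]]
93.5 [[0.05, 0.79, -0.85, 1.81, 0.75, 0.9, 0.48], [0.86, 0.88, -0.81, 1.59, 0.72, 1.0, 1.45]]
-60 [[-0.28, 0.64, -0.32, 1.84, 0.3, 0.71, -1.82], [0.55, 0.74, -0.28, 1.62, 0.26, 0.82, -0.88]]
-100 [[-0.38, 0.62, -0.18, 1.85, 0.17, 0.68, -2.4], [0.47, 0.73, -0.15, 1.62, 0.14, 0.8, -1.48]]
80 [[0.02, 0.76, -0.79, 1.81, 0.7, 0.87, 0.28], [0.83, 0.85, -0.76, 1.59, 0.68, 0.98, 1.25]]
100 [[0.06, 0.8, -0.88, 1.81, 0.77, 0.91, 0.58], [0.87, 0.89, -0.84, 1.59, 0.75, 1.02, 1.55]]
110 [[0.08, 0.81, -0.91, 1.81, 0.8, 0.94, 0.73], [0.89, 0.9, -0.88, 1.58, 0.78, 1.04, 1.7]]
```

```bash
python3 - <<'E'
from h import *
from workcell import *
def st(n):
    s=sense();print(n,round(s["time"],2),np.round(np.array(s["ee_pos"])*1000,1),np.round(s["ft_force"],1),round(s["width"],4),round(s["grip_force"],1))
q=down(np.radians(93.5));B=(.5375,.2382)
r.move_to([*B,.13],q);st("above")
print(r.servo_line([*B,.0215],v=.08,until_force=5));r.wait(.2);st("down")
grasp(12);st("grip")
r.servo_line([*B,.14],v=.08);st("lift")
r.servo_line([.45,.2,.16],v=.2)
c=read_camera("wrist");cv2.imwrite("pics/h.png",c["pixels"][:,:,::-1])
r.servo_line([.45,-.12,.16],v=.2);st("carried")
p=gw(.0655,0,.14);r.servo_line(p,v=.2);r.wait(.2);st("over bed");print(wg(sense()["ee_pos"])*1000)
c=read_camera("wrist");cv2.imwrite("pics/o.png",c["pixels"][:,:,::-1])
E
```

```text
above 14.41 [537.8 238.  130.4] [-0.1  0.9  0.1] 0.092 0.0
False
down 16.12 [537.7 238.2  21.8] [ 0.7 -0.1 -0.3] 0.0917 0.0
grip 16.67 [537.5 238.2  21.5] [ 0.3  0.1 -0.4] 0.0654 12.0
lift 18.3 [537.3 238.  139.5] [ 0.2  0.2 -0.8] 0.0655 12.0
carried 20.74 [ 450.1 -118.9  160.1] [-0.2 -0.1 -0.3] 0.0653 12.0
over bed 22.27 [ 603.9 -295.   140.3] [-0.4  0.4 -0.5] 0.0655 12.0
[ 65.29404018   0.4143406  140.34649557]
```

View pics/o.png

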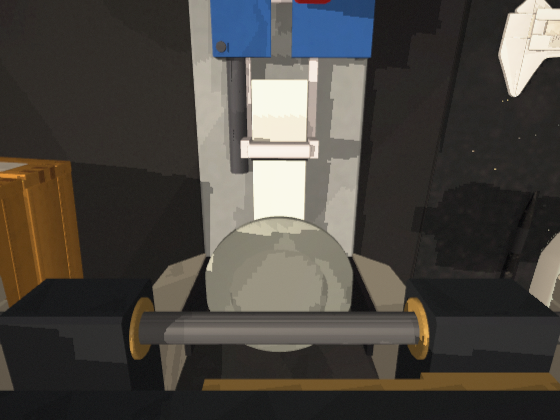

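The blank is held level between the pads, its disc centred at about (280,283), with the jaw at (280,149) and the open bed below. I'll measure its offset from the tool centre.

```bash
python3 - <<'E'
from h import *
from workcell import *
c=read_camera("wrist")
im=cv2.GaussianBlur(c["pixels"],(3,3),0)
h=cv2.cvtColor(im,cv2.COLOR_RGB2HSV)
# visible upper rim: last bright-to-rim step along columns; points left/right/top
z=sense()["ee_pos"][2]+.0125
for p in((279,217),(207,283),(352,283),(279,350)): print(p,np.round(wg(plane(c,*p,z))*1000,1))
T=np.linalg.inv(c["view"]);print(np.round(wg(T[:3,3])*1000,1))
from numpy import arange
print([tuple(h[v,225].tolist()) for v in range(228,250,2)])
# rim circle from hand-read/edge points
e=cv2.Canny(im,40,100);pts=[]
for a in np.radians(arange(195,345,3)):
    for rad in np.arange(80,60,-.5):
        u,v=280+rad*np.cos(a),283+rad*.93*np.sin(a)
        if e[int(round(v)),int(round(u))]: pts.append(wg(plane(c,u,v,z))[:2]*1000);break
P=np.array(pts);A=np.c_[2*P,np.ones(len(P))]
for _ in range(4):
    s=np.linalg.lstsq(A[:len(P)],(P**2).sum(1),rcond=None)[0];R=np.sqrt(s[2]+s[:2]@s[:2]);res=np.abs(np.hypot(*(P-s[:2]).T)-R)
    k=res<max(1,2*np.median(res));P=P[k];A=np.c_[2*P,np.ones(len(P))]
print("centre",s[:2],"R",R,len(P))
E
```

```text
(279, 217) [ 31.3  -0.5 152.8]
(207, 283) [ 62.9 -32.9 152.8]
(352, 283) [ 62.8  32.5 152.8]
(279, 350) [ 99.2  -0.3 152.8]
[-18.7  -0.8 297.8]
[(21, 28, 171), (21, 28, 171), (20, 27, 171), (20, 27, 171), (21, 30, 144), (23, 36, 112), (25, 36, 126), (24, 39, 130), (24, 39, 131), (24, 39, 131), (25, 37, 130)]
centre [65.76814279 -0.89160299] R 34.99587438714385 41
```

```bash
python3 - <<'E'
from h import *
from workcell import *
def st(n):
    s=sense();print(n,round(s["time"],2),np.round(wg(s["ee_pos"])*1000,1),np.round(s["ft_force"],1),round(s["width"],4),round(s["grip_force"],1))
r.servo_line(gw(.0655,0,.035),v=.08);r.wait(.2);st("near")
print(r.servo_line(gw(.0655,0,.019),v=.02,until_force=2));st("down")
r.wait(.2);gripper_open();r.wait(.3);st("open")
r.servo_line(gw(.0655,0,.16),v=.1)
r.servo_line(gw(.03,0,.22),v=.2);r.wait(.1);st("up")
c=read_camera("wrist");cv2.imwrite("pics/q.png",c["pixels"][:,:,::-1])
E
```

```text
near 24.03 [65.7 -0.1 35.3] [ 0.5  0.  -0.3] 0.0656 12.0
True
down 24.77 [65.3  0.  19.4] [-1.5 -0.2  5.7] 0.0656 12.0
open 25.92 [64.6  0.1 18.7] [-0.  -0.1 -0. ] 0.0919 0.0
up 28.08 [ 29.7   0.  219. ] [-0.7  1.  -0.3] 0.0922 0.0
```

View pics/q.png

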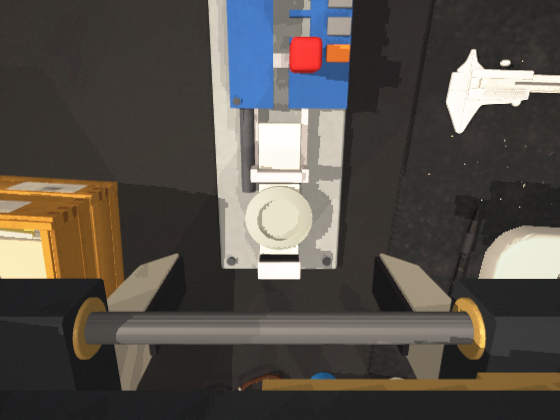

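The blank lies flat on the bed at (279,217), clear of both jaws ((279,176) and (279,268)). The knob (306,54) is still parked beside the orange tab. Next I'll regrip the knob and ease it home.

```bash
python3 - <<'E'
from h import *
from workcell import *
def st(n):
    s=sense();print(n,round(s["time"],2),np.round(wg(s["ee_pos"])*1000,1),np.round(s["ft_force"],1),round(s["width"],4),round(s["grip_force"],1))
q=down(YAW);Z=.0475
r.move_to(gw(-.0845,.020,.16),q)
print(r.servo_line(gw(-.0845,.020,Z),v=.1,until_force=8));r.wait(.1);st("down")
grasp(30);st("grip")
r.servo_line(gw(-.0895,.020,Z),v=.04);r.wait(.1);st("pulled")
r.servo_line(gw(-.0895,0,Z),v=.04);r.wait(.2);st("channel")
r.servo_line(gw(-.0755,0,Z),v=.03);r.wait(.2);st("ease1")
r.servo_line(gw(-.0715,0,Z),v=.015);r.wait(.3);st("ease2")
E
```

```text
False
down 30.74 [-84.1  19.7  48.1] [ 0.3  0.2 -0.1] 0.092 0.0
grip 31.8 [-83.7  20.   47.5] [ 4.6  0.1 -3.3] 0.0239 30.0
pulled 32.17 [-88.1  20.   47.6] [ 7.3  0.1 -8. ] 0.0241 30.0
channel 33.02 [-87.9   0.   47.6] [ 8.2 -0.1 -6.4] 0.0239 30.0
ease1 33.84 [-74.1   0.2  47.6] [ 6.8  0.8 -6. ] 0.024 30.0
ease2 34.56 [-71.    0.1  47.6] [ 5.4  0.1 -4.5] 0.0237 30.0
```

```bash
python3 - <<'E'
from h import *
from workcell import *
def st(n):
    s=sense();print(n,round(s["time"],2),np.round(wg(s["ee_pos"])*1000,1),np.round(s["ft_force"],1),round(s["width"],4),round(s["grip_force"],1));return s["ft_force"][0]
for x in(-.0705,-.0695,-.0685,-.0675):
    r.servo_line(gw(x,0,.0475),v=.01);r.wait(.3)
    if st(x)<0.5: break
gripper_open();r.wait(.2);st("open")
r.servo_line([*sense()["ee_pos"][:2],.16],v=.12)
r.move_to(gw(-.01,-.05,.24),down(YAW));r.wait(.2);st("up")
c=read_camera("wrist");cv2.imwrite("pics/z.png",c["pixels"][:,:,::-1])
h=cv2.cvtColor(c["pixels"],cv2.COLOR_RGB2HSV).astype(int);H,S,v=h[...,0],h[...,1],h[...,2]
m=(((H<7)|(H>172))&(S>150)&(v>80)).astype(np.uint8);m[230:]=0
a=max(cv2.findContours(m,cv2.RETR_EXTERNAL,cv2.CHAIN_APPROX_NONE)[0],key=cv2.contourArea)
print("knob",wg(plane(c,*cen(a),.066))*1000)
E
```

```text
-0.0705 35.11 [-70.6   0.   47.5] [ 2.1  1.2 -1.1] 0.0242 30.0
-0.0695 35.66 [-70.1  -0.   47.5] [-3.3  0.3  5. ] 0.0235 30.0
open 37.02 [-69.5  -0.   47.5] [0.4 0.2 0. ] 0.0913 0.0
up 38.84 [-11.1 -49.3 238.7] [1.  0.5 0.4] 0.0918 0.0
knob [-7.04458782e+01  6.73500885e-02  6.60000000e+01]
```

View pics/z.png

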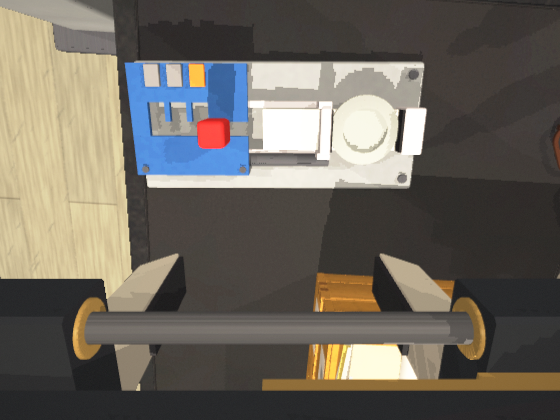

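The blank (365,129) is clamped flat between the moving jaw (325,130) and the fixed jaw (411,130). The knob (213,132) reads jaw ≈ 15.5 mm, as expected when closed on the blank, and the robot is clear.

```bash
python3 -c "
from workcell import r
print(r.job_done())"
```

```text
the job is handed in; nothing more can be done
None
```

I parked the knob beside the orange tab, laid the blank on the bed, eased the jaw closed onto it (travel about 15.5 mm, blank flat against the fixed jaw) and handed the job in at about 39 s; the judge's verdict was not shown.

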